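Release the yellow-capped tube through the feeder guard

TASK

Reach down through the guard window over the lever of the lane that holds the yellow-capped tube, press that lever's blue pad all the way down with the fingertips and let it spring back up, so that the tube rolls into the collecting trough. Do not touch the guard or the tubes, and do not press the other lever: the purple-capped tube stays behind its gate. Leave everything else on the desk alone.

Things in the scene. Friction and masses are not known exactly. Their poses are not given: they have to be found in the camera images.
- feeder: Grey tube feeder fixed to the table, 325 (x) x 232 (y) x 130 high; place and yaw vary. Origin on the table, under its middle; z up. The -x half has the guarded press pads. In the +x half two lanes (centred at y = +50 left, -50 right) slope down to +x, one tube behind a steel gate in each. At their foot is the collecting trough, x = 117 to 165, floor 28 above the table.
- guard: Guard over the press pads: yellow frame with two windows side by side on top, yellow corner posts and clear side and front panels; fixed to the feeder, same origin and axes. Covers feeder x -152 to -48, y -112 to 112, top face 130 above the table. Must not be touched.
- window_left (a point): Centre of the guard's left window (the one over the left pad), on the guard's top face, 130 above the table: a level opening 80 x 80 in a frame 6 thick, sides along the feeder's x and y. Everything around it is guard frame; the bar between the two windows is 20 wide, the front and back bars 12, the outer ones 22.
- window_right (a point): Centre of the guard's right window (the one over the right pad), on the guard's top face, 130 above the table: a level opening 80 x 80 in a frame 6 thick, sides along the feeder's x and y. Everything around it is guard frame; the bar between the two windows is 20 wide, the front and back bars 12, the outer ones 22.
- pad_left (a point): Centre of the top face of the left lever's blue press pad (44 along feeder x, 40 along feeder y, 8 thick); at rest it is 104 above the table, 26 below the guard's top face and centred under the left window. Moves with the lever.
- pad_right (a point): Centre of the top face of the right lever's blue press pad (44 along feeder x, 40 along feeder y, 8 thick); at rest it is 104 above the table, 26 below the guard's top face and centred under the right window. Moves with the lever.
- lever_left (a joint): Left see-saw lever, works the gate of the left lane (feeder +y). In rad: 0 = up, gate shut; 0.35 = fully down, gate open (the tube passes from about 0.2). Springs back up when let go; at the pad it takes 1.5 N to start and 6 N when fully down, where it meets a hard stop: the pad centre has then sunk 24 mm and moved 4 mm towards feeder +x.
- lever_right (a joint): Right see-saw lever, works the gate of the right lane (feeder -y). In rad: 0 = up, gate shut; 0.35 = fully down, gate open (the tube passes from about 0.2). Springs back up when let go; at the pad it takes 1.5 N to start and 6 N when fully down, where it meets a hard stop: the pad centre has then sunk 24 mm and moved 4 mm towards feeder +x.
- tube_yellow: Closed sample tube with a yellow cap, 84 long (cap 24 of it), 16 diameter, lying across its lane behind a shut gate at the start (centre about 40 towards feeder +x, 69 above the table). It may lie in either lane, left or right. Origin at its middle, y along its length towards the cap; it turns about y as it rolls.
- tube_purple: Closed sample tube with a purple cap, 84 long (cap 24 of it), 16 diameter, lying across its lane behind a shut gate at the start (centre about 40 towards feeder +x, 69 above the table). It may lie in either lane, left or right. Origin at its middle, y along its length towards the cap; it turns about y as it rolls.
- scanner: Bystander: hand-held barcode scanner, white with a grey nose, lying, 160 x 56 x 35; origin under its middle
- label_roll: Bystander: roll of paper labels, 70 diameter, 40 high, lying flat; origin centre of underside
- specimen_jar: Bystander: specimen jar with red lid, 60 diameter, 70 high, standing; origin centre of underside
- marker: Bystander: blue-capped marker pen, 137 long, 16 thick, lying; origin under its middle
- mouse: Bystander: black computer mouse 105 x 60 x 26; origin centre of underside
- stapler: Bystander: blue stapler 125 x 34 x 46; origin centre of underside
Things that resemble listed ones, but are neither listed nor needed, are in the scene too. Leave any red look-alike of the tube_purple alone.

How it is judged:
By the outcome, as a careful person would: the job done as asked, in the order asked, and still so for the second after the job is handed in, with the robot touching nothing.
It also fails if it takes over 34 s, if anything falls off the work surface, if the arm or the gripper's body presses on something with over 40 N, if the wrist force passes 120 N, or if a joint passes its speed limit or range.

ROBOT

A 7-joint arm with a two-finger parallel gripper is mounted at the origin on the work surface. World frame = base frame: x ahead of the robot, y to its left, z up, the work surface at z = 0. Lengths are in m, angles in rad, forces in N, time in s.
With the tool pointing down it reaches from about 0.4 to 0.85 m from the base axis. Payload 10.4 kg.
Tool frame: the origin (TCP) lies at the very end of the fingers, on their centre line; the grasp point (between the pads) lies 19 mm behind it; x points along the fingers, z is the direction in which the jaws open and shut, and the axes are right-handed (so a half turn about x gives the same grasp; the last joint's range is limited). The gripper opens to 85 mm and grips with 20 to 120 N. Pads are 22 mm wide; open, the fingers measure 114 mm over their backs; the gripper's body (76 mm by 85 mm) begins 54 mm behind the grasp point. The pads swing forward as they close: fully open they stand 13 mm farther back than shut.
Start: joints at [-1.238, 0.332, -0.065, 1.46, 0.022, 1.35, -0.088], TCP at [0.218, 0.586, 0.231] pointing down, gripper open.
Joint ranges: [-2.6, 2.6], [-0.5, 2.12], [-1.47, 1.34], [0.16, 2.42], [-1.27, 4.41], [0.06, 2.06], [-2.6, 2.6]. Speed limits (rad/s): [2.22, 2.22, 2.79, 2.79, 3.14, 3.14, 3.14].

INTERFACE

Orientations are given as a unit quaternion [x, y, z, w].
In Python, from workcell import get_obs, camera, camera_info, hand_in gives the robot as it stands.
- The arm moves only by the tool move_arm, never from a script. Its argument "motion" is text: rows parted by semicolons, each of 4 numbers parted by spaces: the shift along the world's x, y, z in m, then the turn about the world's z in rad. In form: tx ty tz spin; .... A call has 1 to 10 rows; each row is the pose to reach, as a shift and turn from the pose commanded when the call began; what a row does not reach only later rows make up. A row lasts 1/8 s, in which the tool goes at most 62.5 mm and 10.7 degrees, less where a joint would pass 70% of its speed; a pose out of reach is approached as far as the arm can. A call with a gripper value outside its range is refused whole. "grip" is the opening, from 0 (shut) to 1 (fully open), set as the call begins (left out, the last holds). The fingers move at their own pace and stop on an object; "force" is the grip in N (left out, the last holds). Time passes only in rows, so rows that repeat a pose let the fingers close. It gives the time, the measured TCP pose, the force and the opening at its end, in the units of the state.
- get_obs(): the state, without advancing time (a new reading comes with each control period).
- camera(name): name is "scene" or "top"; returns (picture, depth): 400x640x3 uint8, red, green, blue; 400x640 float32, m along the optical axis (not along the pixel's ray), 0 where there is no reading.
- camera_info(name): a dict with "camera_matrix" (3x3 intrinsics, pixels), "eye" and "attitude" of the camera in the world. Camera axes: x right, y up, looking along -z (the intrinsics and any distortion apply to the point x, -y, -z); pixel columns grow to the right and rows downward; lengths in m; the calibration is good to about 2 mm. A picture is of the moment at which its call begins. camera_info takes no time and is no camera call.
- hand_in(): hands the job in, once; it reports no verdict.
The state is a dict: "clock": time; "joint_pos": joint angles; "joint_velocities": joint speeds; "tau": joint torques, N m; "position": TCP position; "ee_rot": TCP orientation; "ft_force": force on the tool from outside, world axes, zero at the start; "torque": the same for the moment, N m; "grip_width": opening from 0.0 (shut) to 1.0 (fully open).
Only numpy, scipy, OpenCV 4.12 (cv2) and the standard library are available. Lean on these libraries where they do the work, as an engineer would, in place of code of your own. Each camera call takes 0.05 s, during which the arm holds its last target.

## Working session

There is one attempt and no reset: what is moved stays moved. The work goes in short steps, Python scripts to look and compute and a tool call to move; the robot and the scene stay as the last step left them, time stands still between calls to the robot, and variables do not carry over. Pictures are saved under pics/ and viewed, and the job is handed in when it is done.

Besides the shell and the picture viewer there is one more tool, called after "Emit:" as name(argument=value, ...), one argument or row to a line, values as JSON. move_arm: Moves the arm, as the interface text tells. Its arguments: {"type":"object","properties":{"motion":{"type":"string"},"grip":{"type":"number"},"force":{"type":"number"}},"required":["motion"]}

```bash
mkdir -p pics; ls; python3 - <<'E'
from workcell import *
import cv2,numpy as np
for n in("scene","top"):
    im,d=camera(n); np.savez(n+".npz",im=im,d=d)
    cv2.imwrite(f"pics/{n}0.png",im[:,:,::-1]); print(n,camera_info(n))
o=get_obs();print(o)
E
```

```text
pics
scene {'camera_matrix': array([[400.64587247,   0.        , 315.82271416],
       [  0.        , 400.64587247, 195.69636259],
       [  0.        ,   0.        ,   1.        ]]), 'eye': array([ 0.96364142, -0.70833523,  0.75996834]), 'attitude': array([0.42099207, 0.12594605, 0.24515269, 0.86417789])}
top {'camera_matrix': array([[424.54771267,   0.        , 318.24272924],
       [  0.        , 424.54771267, 192.37921337],
       [  0.        ,   0.        ,   1.        ]]), 'eye': array([ 3.08083659e-01, -5.95686770e-04,  1.13961023e+00]), 'attitude': array([ 0.06279414, -0.06996553, -0.69425098,  0.71356661])}
{'clock': 0.1, 'joint_pos': array([-1.23760409,  0.33281918, -0.06470273,  1.46084706,  0.02157545,
        1.34989072, -0.0885061 ]), 'joint_velocities': array([-1.11023893e-04, -1.85256118e-03,  4.44754200e-04, -1.28661410e-03,
       -8.16084973e-04, -9.00373830e-05, -3.06096525e-04]), 'tau': array([ 1.04679701e-03, -6.26739907e+01,  4.87561477e-02, -3.92431569e+01,
        1.62022241e-02,  6.85552150e-03,  1.73220371e-05]), 'position': array([0.21758654, 0.58555024, 0.23059383]), 'ee_rot': array([-0.40389774,  0.5809488 ,  0.40336684,  0.58022435]), 'ft_force': array([ 0.24462562, -0.79555791, -0.42738818]), 'torque': array([-0.02394139, -0.04627705,  0.0150145 ]), 'grip_width': 1.0026649066423945}
```

View pics/scene0.png

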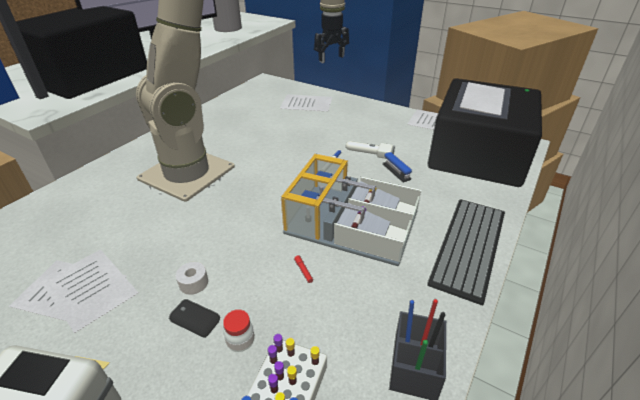

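View pics/top0.png

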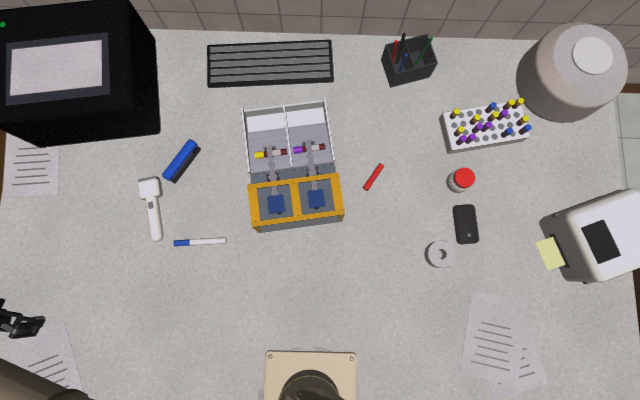

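The top view shows the feeder with the guard at about (296,202). The yellow cap is at (260,155) in the image-left lane, which is +y, so that's the left lever. The purple cap is at (298,150) in the right lane. Next I'll zoom in and measure.

```bash
cat > h.py <<'E'
import numpy as np,cv2
from scipy.spatial.transform import Rotation as R
from workcell import camera_info
def ray(n,px):
    c=camera_info(n);K=c["camera_matrix"];px=np.atleast_2d(px).astype(float)
    d=np.c_[(px[:,0]-K[0,2])/K[0,0],-(px[:,1]-K[1,2])/K[1,1],-np.ones(len(px))]
    return c["eye"],R.from_quat(c["attitude"]).apply(d)
def onplane(n,px,z):
    e,d=ray(n,px);return e+d*((z-e[2])/d[:,2])[:,None]
def proj(n,P):
    c=camera_info(n);K=c["camera_matrix"];q=R.from_quat(c["attitude"]).inv().apply(np.atleast_2d(P)-c["eye"])
    return np.c_[K[0,0]*q[:,0]/-q[:,2]+K[0,2],K[1,1]*q[:,1]/q[:,2]+K[1,2]]
E
python3 - <<'E'
from h import *
t=np.load("top.npz");im=t["im"];d=t["d"]
print("attitude",R.from_quat(camera_info("top")["attitude"]).as_matrix().round(3))
crop=im[90:240,230:360];cv2.imwrite("pics/topz.png",cv2.resize(crop[:,:,::-1],None,fx=5,fy=5,interpolation=cv2.INTER_CUBIC)[:600*2][:750])if 0 else cv2.imwrite("pics/topz.png",cv2.resize(crop[:,:,::-1],(520,600),interpolation=cv2.INTER_CUBIC))
s=np.load("scene.npz")["im"][140:270,270:430];cv2.imwrite("pics/scz.png",cv2.resize(s[:,:,::-1],(720,585),interpolation=cv2.INTER_CUBIC))
# blue pads & yellow frame
hsv=cv2.cvtColor(im,cv2.COLOR_RGB2HSV)
roi=np.zeros(im.shape[:2],np.uint8);roi[165:240,240:350]=255
# top frame by depth: world z of pixels
v,u=np.mgrid[0:400,0:640];e,r=ray("top",np.c_[u.ravel(),v.ravel()])
z=(e+r*d.ravel()[:,None])[:,2].reshape(400,640)
Y=cv2.inRange(hsv,(15,120,90),(32,255,255))&roi&np.where(abs(z-.13)<.012,255,0).astype(np.uint8)
print("z med",np.median(z[Y>0]),(Y>0).sum())
cs,_=cv2.findContours(Y,cv2.RETR_CCOMP,cv2.CHAIN_APPROX_NONE)
for c in cs:
    if cv2.contourArea(c)<100: continue
    P=onplane("top",c[:,0,:],.13)
    (cx,cy),wh,a=cv2.minAreaRect((P[:,:2]*1000).astype(np.float32)); print("frame cont",cv2.contourArea(c),cx,cy,wh,a)
B=cv2.inRange(hsv,(100,120,40),(125,255,255))&roi
n,l,st,ce=cv2.connectedComponentsWithStats(B)
for i in range(1,n):
    if st[i,4]>60:
        vv,uu=np.where(l==i);P=onplane("top",np.c_[uu,vv],.104)
        print("blue",st[i],ce[i],onplane("top",ce[i],.104),cv2.minAreaRect((P[:,:2]*1000).astype(np.float32)))
E
```

```text
attitude [[ 0.026  0.982 -0.187]
 [-1.     0.028  0.008]
 [ 0.013  0.187  0.982]]
z med 0.1310735918912982 1775
frame cont 3814.0 481.7391662597656 46.267982482910156 (105.65660095214844, 223.75123596191406) 9.496413230895996
frame cont 1151.5 474.2921142578125 95.3998031616211 (84.51773834228516, 84.54586029052734) 9.52097225189209
frame cont 1144.0 490.4080505371094 -3.1171875 (85.67535400390625, 85.15928649902344) 9.474361419677734
blue [308 189  17  19 261] [315.88888889 198.22988506] [[ 0.49035868 -0.00309546  0.104     ]] ((490.6003723144531, -2.9265480041503906), (42.67402648925781, 38.253074645996094), 9.836852073669434)
blue [268 195  17  18 261] [275.77777778 203.74712644] [[0.47372484 0.09546182 0.104     ]] ((474.07305908203125, 95.33466339111328), (42.26390075683594, 37.96498489379883), 9.002284049987793)
```

View pics/topz.png

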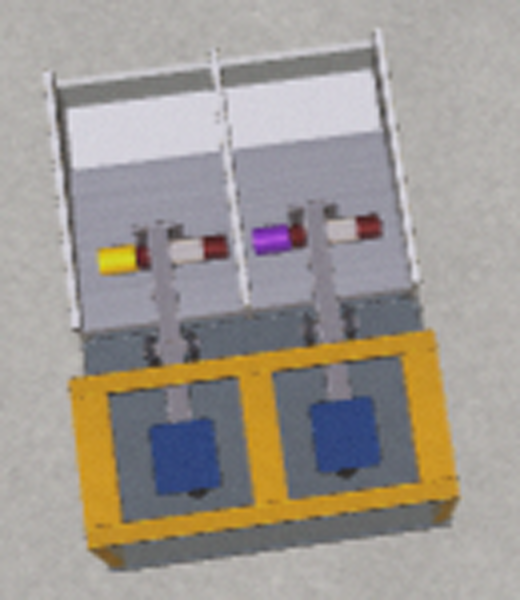

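View pics/scz.png

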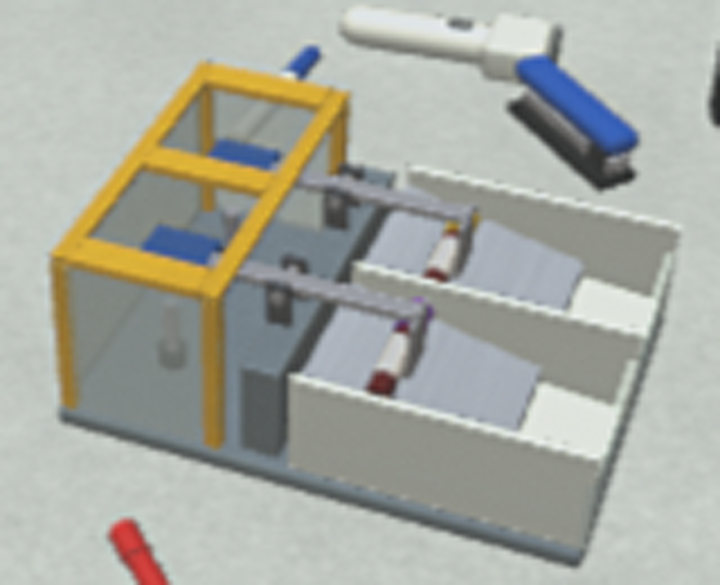

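The zoomed views agree: yellow is in the left lane, and the left pad and window centre is at about (0.4743, 0.0954) with feeder yaw about 9.4°. I'll press with the gripper shut and the jaw axis along feeder y, so the narrow side lies along the lever.

```bash
python3 - <<'E'
from h import *
from workcell import get_obs
o=get_obs();M=R.from_quat(o["ee_rot"]).as_matrix();print(M.round(3))
y=np.degrees(np.arctan2(M[1,2],M[0,2]));print("jaw yaw",y,"turn",((99.45-y+90)%180-90), np.radians((99.45-y+90)%180-90))
print(np.array([.4743,.0955,.23])-o["position"])
# second view check: scene pads
im=np.load("scene.npz")["im"];hsv=cv2.cvtColor(im,cv2.COLOR_RGB2HSV)
print("scene proj window corners",proj("scene",[[.4743,.0954,.104],[.4904,-.0031,.104]]).round(1))
Y=cv2.inRange(hsv,(15,120,60),(32,255,255));Y[:,:270]=0;Y[:,360:]=0;Y[:145]=0;Y[245:]=0
# project predicted left window corners
c,s=np.cos(np.radians(9.45)),np.sin(np.radians(9.45))
im2=im.copy()
for cx,cy in((.4743,.0954),(.4904,-.0031)):
  q=[[cx+c*a-s*b,cy+s*a+c*b,.13] for a,b in((-.04,-.04),(.04,-.04),(.04,.04),(-.04,.04))]
  p=proj("scene",q);print(p.round(1))
  cv2.polylines(im2,[np.round(p*16).astype(int)],True,(255,0,0),1,shift=4)
cv2.imwrite("pics/scz2.png",cv2.resize(im2[140:250,270:370,::-1],(545,600),interpolation=cv2.INTER_NEAREST))
E
```

```text
[[-0.    -0.937  0.348]
 [-0.001  0.348  0.937]
 [-1.    -0.    -0.001]]
jaw yaw 69.61518349459905 turn 29.83481650540095 0.5207157797475952
[ 0.25671346 -0.49005024 -0.00059383]
scene proj window corners [[322.2 174.8]
 [308.2 194.6]]
[[303.4 171.7]
 [330.4 177.8]
 [340.3 162.8]
 [314.5 157.3]]
[[287.7 191.9]
 [316.2 199. ]
 [327.6 181.8]
 [300.4 175.5]]
```

View pics/scz2.png

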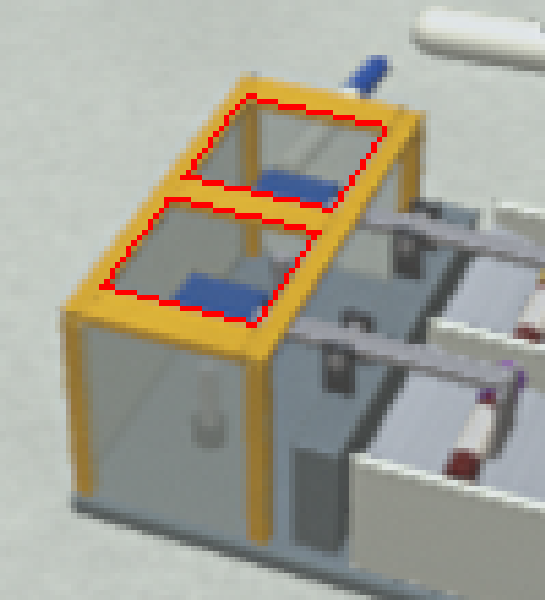

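The windows projected from the top view sit on the scene image within about 1 px, so both views agree. Moving above the window with the gripper shut.

Emit:
move_arm(
  motion="0.026 -0.049 0.01 0.052; 0.051 -0.098 0.01 0.104; 0.077 -0.147 0.01 0.156; 0.103 -0.196 0.01 0.208; 0.128 -0.245 0.01 0.26; 0.154 -0.294 0.01 0.312; 0.18 -0.343 0.01 0.364; 0.205 -0.392 0.01 0.416; 0.231 -0.441 0.01 0.468; 0.2567 -0.490 0.01 0.521",
  grip=0,
)

```text
clock: 1.35
position: [0.4748, 0.0941, 0.2412]
ee_rot: [-0.54, 0.456, 0.54, 0.457]
ft_force: [0.6, 0.1, -1.4]
grip_width: -0.002
```

Emit:
move_arm(
  motion="0 0 0 0; 0 0 0 0; 0 0 0 0; 0 0 0 0",
)

```text
clock: 1.85
position: [0.4741, 0.0968, 0.2413]
ee_rot: [-0.54, 0.457, 0.54, 0.457]
ft_force: [0.3, 0.6, -0.8]
grip_width: 0.004
```

```bash
python3 - <<'E'
from h import *
from workcell import *
o=get_obs();M=R.from_quat(o["ee_rot"]).as_matrix();print(o["clock"],o["position"],M.round(3),o["ft_force"],o["grip_width"],o["joint_pos"])
print("jaw yaw",np.degrees(np.arctan2(M[1,2],M[0,2])))
im,d=camera("scene");cv2.imwrite("pics/s1.png",cv2.resize(im[80:260,230:430,::-1],(660,594),interpolation=cv2.INTER_CUBIC))
im,d=camera("top");cv2.imwrite("pics/t1.png",cv2.resize(im[90:240,230:360,::-1],(520,600),interpolation=cv2.INTER_CUBIC))
E
```

```text
1.85 [0.47408253 0.09679218 0.24129725] [[-0.    -0.986 -0.166]
 [ 0.    -0.166  0.986]
 [-1.     0.     0.   ]] [ 0.25262096  0.64231441 -0.82478265] 0.003847658836291862 [-6.57264632e-01 -9.54052761e-04  3.64238729e-01  1.82409569e+00
  1.76141650e-04  1.31846049e+00  1.44464653e+00]
jaw yaw 99.56382540997386
```

View pics/s1.png

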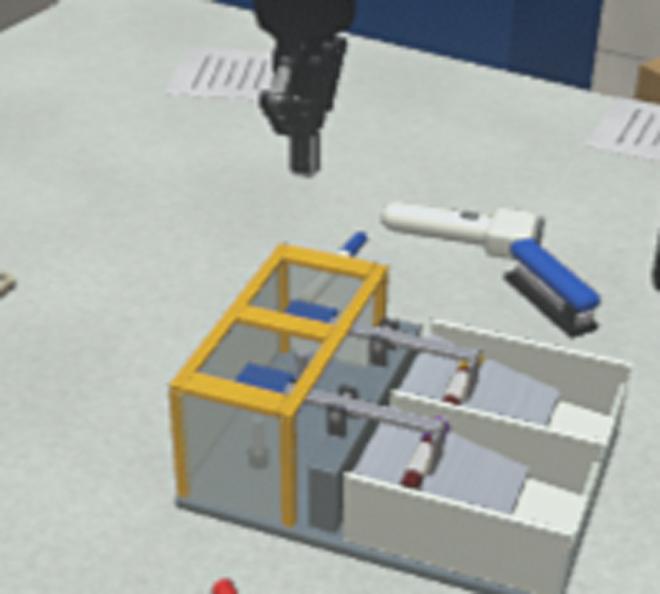

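View pics/t1.png

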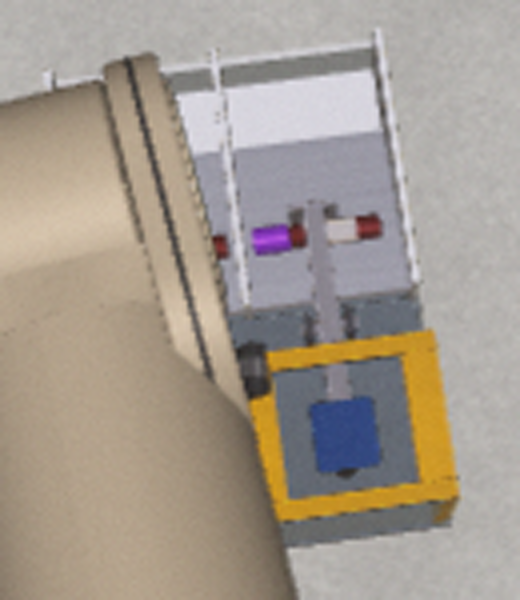

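The fingers are shut and hang above the left window. The knuckles above the tips look wider, so I'll check the gripper's profile from the depth image before going in.

```bash
python3 - <<'E'
from h import *
from workcell import *
o=get_obs();M=R.from_quat(o["ee_rot"]).as_matrix()
im,d=camera("scene")
v,u=np.mgrid[80:150,290:360];e,r=ray("scene",np.c_[u.ravel(),v.ravel()])
P=e+r*d[80:150,290:360].ravel()[:,None]
q=(P-o["position"])@M
q=q[(abs(q[:,1])<.09)&(abs(q[:,2])<.09)&(q[:,0]>-.14)&(q[:,0]<.02)&(d[80:150,290:360].ravel()>0)]
for a in range(-2,13):
    s=q[(-q[:,0]*100>=a)&(-q[:,0]*100<a+1)]*1000
    if len(s):print("back %d-%dmm"%(a*10,a*10+10),len(s),"y",s[:,1].min().round(),s[:,1].max().round(),"z",s[:,2].min().round(),s[:,2].max().round())
print(o["position"],get_obs()["position"])
E
```

```text
back 0-10mm 21 y -10.0 12.0 z -12.0 3.0
back 10-20mm 34 y -11.0 12.0 z -18.0 5.0
back 20-30mm 36 y -11.0 13.0 z -18.0 5.0
back 30-40mm 27 y -11.0 12.0 z -18.0 6.0
back 40-50mm 25 y -12.0 12.0 z -34.0 29.0
back 50-60mm 57 y -13.0 11.0 z -41.0 36.0
back 60-70mm 55 y -16.0 14.0 z -50.0 43.0
back 70-80mm 74 y -16.0 13.0 z -57.0 50.0
back 80-90mm 83 y -17.0 12.0 z -63.0 57.0
back 90-100mm 110 y -19.0 12.0 z -65.0 57.0
back 100-110mm 103 y -20.0 21.0 z -50.0 29.0
back 110-120mm 56 y -11.0 12.0 z -43.0 6.0
back 120-130mm 45 y -33.0 19.0 z -42.0 -13.0
[0.474206   0.09641986 0.24133592] [0.47426642 0.09629819 0.24134888]
```

At the guard's top face (about 45–50 mm behind the tips) the gripper reaches about ±34 mm against the window's ±40. I'll shift 5 mm toward feeder +x, so the stop is met with the tool slightly higher, and then descend in stages.

Emit:
move_arm(
  motion="0.005 0.0005 -0.03 0; 0.005 0.0005 -0.06 0; 0.005 0.0005 -0.09 0; 0.005 0.0005 -0.11 0; 0.005 0.0005 -0.125 0; 0.005 0.0005 -0.13 0; 0.005 0.0005 -0.13 0; 0.005 0.0005 -0.13 0",
)

```text
clock: 3.0
position: [0.4799, 0.0966, 0.1121]
ee_rot: [0.54, -0.457, -0.539, -0.457]
ft_force: [-0.2, -0.3, 0.1]
grip_width: -0.002
```

```bash
python3 - <<'E'
from h import *
from workcell import *
o=get_obs();print(o["position"],o["ft_force"])
im,d=camera("scene");cv2.imwrite("pics/s2.png",cv2.resize(im[110:250,270:420,::-1],(640,597),interpolation=cv2.INTER_CUBIC))
E
```

```text
[0.4798806  0.09655771 0.11206146] [-0.20326527 -0.34981492  0.11117504]
```

View pics/s2.png

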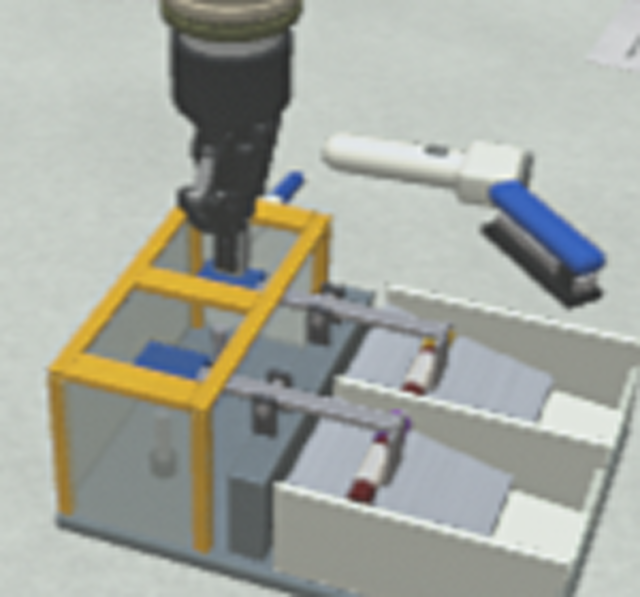

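The tips are inside the left window above the blue pad, and nothing is touching. Pressing in small steps.

Emit:
move_arm(
  motion="0 -0.0005 -0.008 0; 0 -0.0005 -0.012 0; 0 -0.0005 -0.016 0; 0 -0.0005 -0.020 0; 0 -0.0005 -0.022 0; 0 -0.0005 -0.022 0",
)

```text
clock: 3.8
position: [0.4799, 0.096, 0.0896]
ee_rot: [0.54, -0.457, -0.539, -0.457]
ft_force: [2.1, 0.2, 5.5]
grip_width: 0.0
```

Emit:
move_arm(
  motion="0 0 -0.002 0; 0 0 -0.004 0; 0 0 -0.004 0; 0 0 -0.004 0",
)

```text
clock: 4.3
position: [0.48, 0.096, 0.0858]
ee_rot: [0.54, -0.457, -0.539, -0.457]
ft_force: [0.6, 0.9, 4.1]
grip_width: 0.001
```

```bash
python3 - <<'E'
from h import *
from workcell import *
o=get_obs();print(o["position"],o["ft_force"])
im,d=camera("scene");cv2.imwrite("pics/s3.png",cv2.resize(im[110:250,270:420,::-1],(640,597),interpolation=cv2.INTER_CUBIC))
E
```

```text
[0.4799908  0.09599559 0.08579962] [0.56472252 0.92954127 4.13397807]
```

View pics/s3.png

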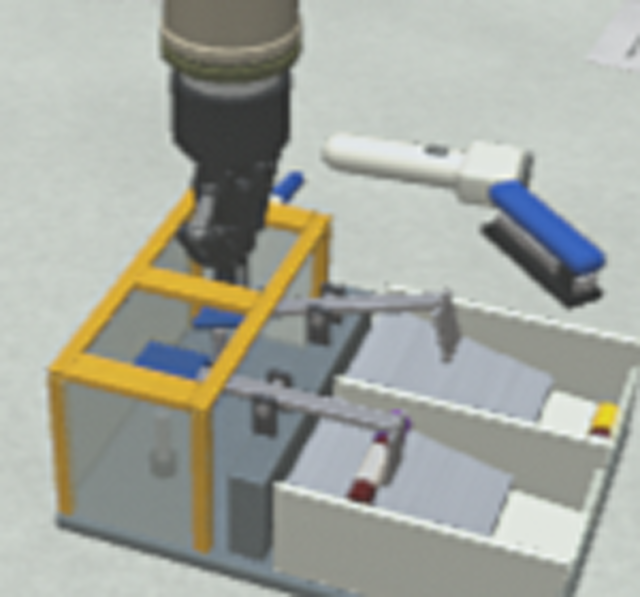

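The gate is open and the yellow tube is in the trough. At 4 N the lever may not have reached its stop yet, so I'll go a little further until the force rises.

Emit:
move_arm(
  motion="0 0 -0.001 0; 0 0 -0.0015 0; 0 0 -0.0015 0; 0 0 -0.0015 0",
)

```text
clock: 4.85
position: [0.4802, 0.0961, 0.0844]
ee_rot: [0.54, -0.457, -0.539, -0.458]
ft_force: [2.7, -0.2, 7.5]
grip_width: 0.003
```

Emit:
move_arm(
  motion="0 0 -0.001 0; 0 0 -0.001 0; 0 0 -0.001 0; 0 0 -0.001 0",
)

```text
clock: 5.35
position: [0.4802, 0.0961, 0.0835]
ee_rot: [0.54, -0.456, -0.539, -0.458]
ft_force: [2.8, 0.5, 7.5]
grip_width: 0.003
```

Emit:
move_arm(
  motion="0 0 -0.001 0; 0 0 -0.0015 0; 0 0 -0.0015 0; 0 0 -0.0015 0",
)

```text
clock: 5.85
position: [0.4804, 0.0961, 0.0824]
ee_rot: [0.54, -0.456, -0.539, -0.458]
ft_force: [0.8, 0.7, 11.7]
grip_width: 0.001
```

Emit:
move_arm(
  motion="0 0 -0.001 0; 0 0 -0.001 0; 0 0 -0.001 0",
)

```text
clock: 6.22
position: [0.4806, 0.0961, 0.082]
ee_rot: [0.54, -0.456, -0.539, -0.458]
ft_force: [-1.5, -0.8, 19.1]
grip_width: 0.001
```

The force climbed to 19 N with almost no more travel (0.4 mm for 1 mm commanded), so this is the hard stop. Lifting straight up and away.

Emit:
move_arm(
  motion="0 0 0.01 0; 0 0 0.025 0; 0 0 0.05 0; 0 0 0.08 0; 0 0 0.11 0; 0 0 0.14 0; 0 0 0.16 0; 0 0 0.16 0",
)

```text
clock: 7.22
position: [0.4798, 0.0959, 0.2415]
ee_rot: [0.54, -0.456, -0.539, -0.458]
ft_force: [-0.3, -0.4, 0.6]
grip_width: 0.002
```

Emit:
move_arm(
  motion="-0.02 0.04 0 0; -0.04 0.08 0 0; -0.06 0.12 0 0; -0.08 0.16 0 0; -0.1 0.2 0 0; -0.12 0.24 0 0; -0.14 0.28 0 0; -0.16 0.32 0 0; -0.16 0.32 0 0; -0.16 0.32 0 0",
)

```text
clock: 8.48
position: [0.3196, 0.4149, 0.2393]
ee_rot: [0.54, -0.458, -0.539, -0.456]
ft_force: [0.6, -0.1, -0.4]
grip_width: 0.001
```

```bash
python3 - <<'E'
from h import *
from workcell import *
o=get_obs();print(o["clock"],o["position"],o["ft_force"])
a,d=camera("scene");b,d=camera("top")
cv2.imwrite("pics/s4.png",cv2.resize(a[110:280,270:430,::-1],(560,595),interpolation=cv2.INTER_CUBIC))
cv2.imwrite("pics/t4.png",b[:,:,::-1])
cv2.imwrite("pics/t4z.png",cv2.resize(b[90:240,230:360,::-1],(520,600),interpolation=cv2.INTER_CUBIC))
E
```

```text
8.475 [0.31958308 0.41489834 0.23928761] [ 0.63318679 -0.0966034  -0.37539209]
```

View pics/s4.png

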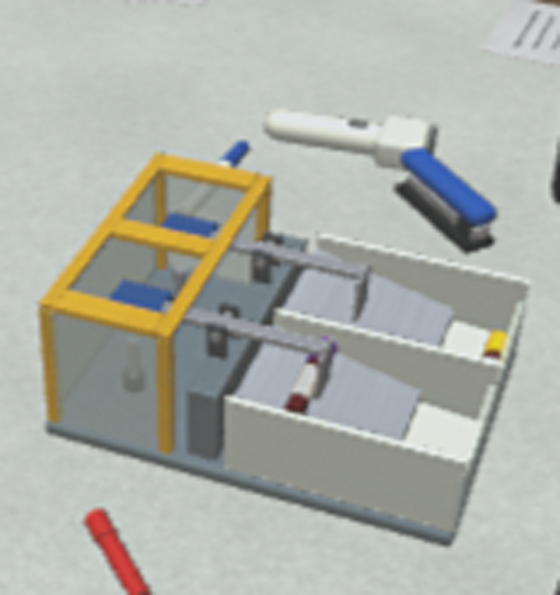

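View pics/t4z.png

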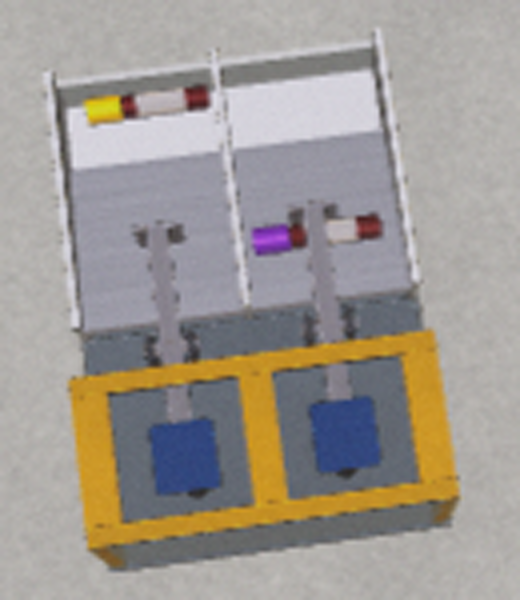

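View pics/t4.png

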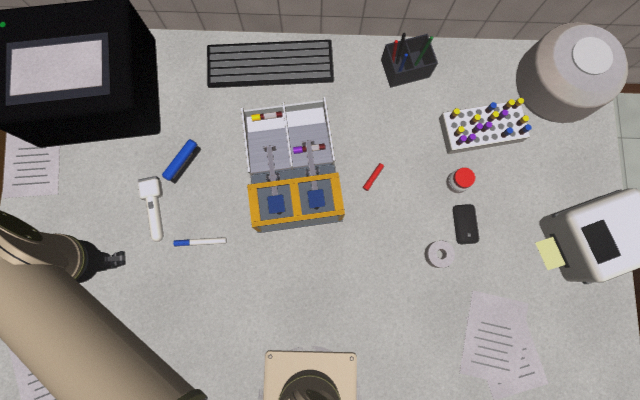

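The yellow tube lies at rest in the trough, around (265,116) in the top view. The left lever is back up, the purple tube is still behind its gate, and the bystanders haven't moved. Handing in.

```bash
python3 -c "
from workcell import *
print(hand_in())"
```

```text
the job is handed in; nothing more can be done
None
```

The yellow-capped tube is in the collecting trough, and the job was handed in at about 8.6 s on the robot's clock.

- **What I did:** Both camera views put the yellow tube in the left lane. I went down through the left window with the gripper shut and pressed the left pad to its hard stop. There the force rose to 19 N with almost no further travel. Then I lifted straight out and moved clear.
- **Last checks:** The final pictures show the yellow tube at rest in the trough and the left lever sprung back up. The purple tube is still behind its shut gate, and the other items look unmoved. The force reading was about zero before the press and again after lifting out.
- **Not directly confirmed:** I had no contact sensing for the guard. The knuckles cleared the window edges by an estimated 5–8 mm, and no picture showed contact.
- **Disagreement:** One depth reading of the gripper was 3–4 mm off-centre from its reported position. I put that down to the oblique view and the roughly 2 mm calibration.

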